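# Let a brush-head case out of the lever dispenser

### The arm

A 7-joint arm with a two-finger parallel gripper is mounted at the origin on the work surface. World frame = base frame: x ahead of the robot, y to its left, z up, the work surface at z = 0. Lengths are in m, angles in rad, forces in N, time in s.
With the tool pointing down it reaches from about 0.35 to 0.9 m from the base axis. Payload 19.9 kg.
Tool frame: the origin (TCP) lies at the very end of the fingers, on their centre line; the grasp point (between the pads) lies 19 mm behind it (env.hold_point_z is the distance from the TCP to the grasp point, in m); z points along the fingers, x is the direction in which the jaws open and shut, and the axes are right-handed (so a half turn about z gives the same grasp; the last joint's range is limited). The gripper opens to 94 mm and grips with 3 to 60 N. Pads are 16 mm wide; open, the fingers measure 119 mm over their backs; the gripper's body (75 mm by 177 mm) begins 78 mm behind the grasp point.
Start: joints at [1.246, 0.417, -0.01, 1.614, 0.005, 1.111, -0.053], TCP at [0.174, -0.6, 0.205] pointing down, gripper open.
Joint ranges: [-2.81, 2.81], [-0.39, 2.02], [-1.27, 1.25], [0.06, 2.57], [-1.19, 4.33], [0.19, 2], [-2.82, 2.82]. Speed limits (rad/s): [1.89, 1.89, 2.39, 2.39, 3.01, 3.01, 3.01].

### API

Orientations are given as a 3x3 rotation matrix whose columns are the frame's x, y, z axes.
In Python, from cell import env gives the robot as it stands.
- The arm moves only by the tool step_arm, never from a script. Its argument "deltas" is a list of rows, each an object of numbers: "x", "y", "z": the shift along the tool's x, y, z in m; "roll": the turn about the tool's z in degrees. A call has 1 to 20 rows; each row shifts and turns the commanded pose from where the row before left it, along the tool's axes as they then stand; what a row does not reach is not made up. A row lasts 1/10 s, in which the tool goes at most 50 mm and 8.59 degrees, less where a joint would pass 70% of its speed; a pose out of reach is approached as far as the arm can. A call with a gripper value outside its range is refused whole. "jaw" is the finger opening in m, from 0 to 0.094, set as the call begins (left out, the last holds). The fingers move at their own pace and stop on an object; "grip_force" is the grip in N (left out, the last holds). Time passes only in rows, so rows that do not move let the fingers close. It gives the time, the measured TCP pose, the force and the opening at its end, in the units of the state.
- env.get_state(): the state, without advancing time (a new reading comes with each control period).
- env.read_camera(name): name is "scene" or "top" or "wrist"; returns the picture (420x560x3 uint8, red, green, blue); there is no depth.
- env.get_calibration(name): a dict with "vertical_fov" (degrees; the focal length in pixels is half the picture's height over the tangent of half this angle, whatever the lens; pixels are square), "cx", "cy" (the principal point, pixels), "R" (3x3) and "t" (3): a world point X has camera coordinates R X + t; the wrist camera has in their place "tool_from_camera" (4x4, takes a point from camera to tool coordinates, whose origin is the TCP and whose axes are the tool frame's). Camera axes: x right, y down, z forward; pixel columns grow to the right and rows downward; lengths in m; the calibration is good to about 2 mm. A picture is of the moment at which its call begins: read the wrist's pose just before it. get_calibration takes no time and is no camera call.
- env.close_job(): hands the job in, once; it reports no verdict.
The state is a dict: "time": time; "joint_positions": joint angles; "qvel": joint speeds; "joint_torque": joint torques, N m; "eef_pos": TCP position; "tool_rot": TCP orientation; "wrist_force": force on the tool from outside, world axes, zero at the start; "torque": the same for the moment, N m; "grip_width": finger opening in m.
Only numpy, scipy, OpenCV 4.12 (cv2) and the standard library are available. Lean on these libraries where they do the work, as an engineer would, in place of code of your own. Each camera call takes 0.05 s, during which the arm holds its last target.

### The job

One bay of the white dispenser holds the long bamboo case: press down the lever pad beside that bay so its door lifts and the case rolls out into the front trough, and keep the lever down until the case has come to rest. Then ease the lever slowly back up so that the door closes fully without slamming, and take the hand away. Leave the short case's door shut, do not touch or lift the cases or the doors, and leave the other things on the ledge where they are.

Things in the scene. Friction and masses are not known exactly. Their poses are not given: they have to be found in the camera images.
- dispenser: White plastic two-bay dispenser fixed on the ledge, 188 (x) x 166 (y) mm, 94 tall at the back; origin on its underside, mid-width, 116 mm behind its front end. Its trough faces its own -x; left bay centre y = +40, right -40 mm. The floor slopes 15 degrees down to a 34 mm high lip (inside at x = -112). A case waits behind each hanging door (x = -20); let out, it rolls to the lip and stops with its centre near x = -98.
- pad_left (a point): Top centre of the left lever's steel press pad (30 x 32 mm), outside the left bay at dispenser x = -77, y = +108 mm, 106 mm above the ledge when up. Pressed straight down it sinks 45 mm to a stop (arc of 100 mm radius, sideways under 3 mm). Takes about 2 N to start, 5 N at the bottom; springs up by itself in under 0.3 s if let go.
- lever_left (a joint): left lever: 0 rad up (at rest), 0.46 fully pressed.
- door_left (a joint): left door, linked to the left lever: panel 66 mm wide hanging 49 mm down from a hinge 92 mm above the ledge; 0 rad shut, 1.15 fully lifted, always 2.5 x the lever angle. The case passes under it from about 0.9 rad. Let go, it slams at about 8 rad/s; closing under 4 rad/s over the last 0.4 rad is not a slam (the pad rising at 50 mm/s closes it at about 1.3 rad/s).
- pad_right (a point): Top centre of the right lever's steel press pad (30 x 32 mm), outside the right bay at dispenser x = -77, y = -108 mm, 106 mm above the ledge when up. Pressed straight down it sinks 45 mm to a stop (arc of 100 mm radius, sideways under 3 mm). Takes about 2 N to start, 5 N at the bottom; springs up by itself in under 0.3 s if let go.
- lever_right (a joint): right lever: 0 rad up (at rest), 0.46 fully pressed.
- door_right (a joint): right door, linked to the right lever: panel 66 mm wide hanging 49 mm down from a hinge 92 mm above the ledge; 0 rad shut, 1.15 fully lifted, always 2.5 x the lever angle. The case passes under it from about 0.9 rad. Let go, it slams at about 8 rad/s; closing under 4 rad/s over the last 0.4 rad is not a slam (the pad rising at 50 mm/s closes it at about 1.3 rad/s).
- long_case: The long case: round bamboo tube holding a brush head, 26 mm across, 58 mm long, lying along its own y, origin at its centre. It waits in either the left or the right bay.
- short_case: The short case: same tube but only 30 mm long, lying along its own y, origin at its centre, in the other bay.
- tumbler: Bystander: steel tumbler, 72 mm across, 100 tall; origin at the centre of its underside.
- jar: Bystander: glass jar with steel cap, 68 mm across, 85 tall; origin at the centre of its underside.
- comb: Bystander: yellow comb lying flat, 170 x 23 x 5 mm; origin at the centre of its underside.
- nail_brush: Bystander: small wooden nail brush, 85 x 36 mm, 36 tall; origin at the centre of its underside.
- lotion: Bystander: white plastic bottle, 44 mm across, 110 tall; origin at the centre of its underside.
- cream_tin: Bystander: round aluminium tin, 62 mm across, 26 tall; origin at the centre of its underside.
Mind the look-alikes: they are no part of the job. What is shaped like the short_case but pink is not meant.

How it is judged:
On the way, in this order (a step that is already met when the one before it is completed fails the run):
1. the long case lies at rest in the front trough while the door it came through is still lifted (over 0.6 rad) (x of long_case in the frame of dispenser between -0.115 and -0.08 m and y of long_case in the frame of dispenser between -0.085 and 0.085 m and z of long_case in the frame of dispenser below 0.06 m and linear speed of long_case below 0.03 m/s and ((y of long_case in the frame of dispenser above 0 m and value of joint door_left above 0.6 rad) or (y of long_case in the frame of dispenser below 0 m and value of joint door_right above 0.6 rad))), for 0.2 s.
2. the door is shut again (value of joint each of door_left, door_right below 0.06 rad), for 0.2 s.
At the end, for the whole second after the job is handed in: The long case lies at rest (under 30 mm/s) in the front trough, its centre 80 to 115 mm in front of the dispenser's origin; both doors are shut to within 0.06 rad; the short case is still behind its door (all of step 2 and x of long_case in the frame of dispenser between -0.115 and -0.08 m and y of long_case in the frame of dispenser between -0.085 and 0.085 m and z of long_case in the frame of dispenser below 0.06 m and linear speed of each of long_case, short_case below 0.03 m/s and x of short_case in the frame of dispenser between -0.02 and 0.07 m and z of short_case in the frame of dispenser below 0.075 m); the robot touches nothing.
It fails at once if a door slams shut (faster than 4 rad/s over its last 0.4 rad) ((value of joint door_left below 0.4 rad and velocity of joint door_left below -4 rad/s) or (value of joint door_right below 0.4 rad and velocity of joint door_right below -4 rad/s)).
It fails at once if the door of the short case's bay is lifted ((y of short_case in the frame of dispenser above 0 m and value of joint door_left above 0.2 rad) or (y of short_case in the frame of dispenser below 0 m and value of joint door_right above 0.2 rad)).
It fails at once if the robot touches a case or a door (contact force between any of the fingers, the arm and long_case above 0.5 N or contact force between any of the fingers, the arm and short_case above 0.5 N or contact force between any of the fingers, the arm and door_left above 0.5 N or contact force between any of the fingers, the arm and door_right above 0.5 N).
It fails at once if a case is lifted (height (world z) of any of long_case, short_case above 0.085 m).
It fails at once if a bystander is moved by more than 20 mm or lifted or tipped (distance of any of tumbler, jar, comb, nail_brush, lotion, cream_tin from where it was at the start of the episode above 0.02 m or angle between any of tumbler, jar, comb, nail_brush, lotion, cream_tin's own z axis and vertical above 0.3 rad).
It also fails if it takes over 35 s, if anything falls off the work surface, if the arm or the gripper's body presses on something with over 40 N, if the wrist force passes 120 N, or if a joint passes its speed limit or range.

## Working session

There is one attempt and no reset: what is moved stays moved. The work goes in short steps, Python scripts to look and compute and a tool call to move; the robot and the scene stay as the last step left them, time stands still between calls to the robot, and variables do not carry over. Pictures are saved under pics/ and viewed, and the job is handed in when it is done.

Besides the shell and the picture viewer there is one more tool, called after ">>>" by a JSON object that holds its "op" and its "data", one argument or row to a line. step_arm: Moves the arm, as the interface text tells. Its arguments: {"type":"object","properties":{"deltas":{"type":"array"},"jaw":{"type":"number"},"grip_force":{"type":"number"}},"required":["deltas"]}

```bash
mkdir -p pics
python3 - <<'E'
from cell import env
import cv2
for n in ["scene","top"]:
    im=env.read_camera(n); cv2.imwrite(f"pics/{n}0.png",im[:,:,::-1])
    print(n,env.get_calibration(n))
s=env.get_state();print(s)
E
```

```text
scene {'vertical_fov': 56.08597567530923, 'cx': 276.78144949227203, 'cy': 207.04305495502797, 'R': array([[-0.85814232,  0.5133859 ,  0.00516422],
       [ 0.38560866,  0.65113396, -0.65370523],
       [-0.33896565, -0.55898076, -0.75673166]]), 't': array([ 0.4507763 , -0.20577285,  1.05951968])}
top {'vertical_fov': 55.53252077821893, 'cx': 281.0788306658811, 'cy': 205.03018192509643, 'R': array([[-0.02530155, -0.99952942,  0.01734254],
       [-0.99001229,  0.02264629, -0.13915031],
       [ 0.13869208, -0.02069005, -0.9901194 ]]), 't': array([0.07969297, 0.58074064, 0.79394332])}
{'time': 0.1, 'joint_positions': array([ 1.24648756,  0.41794756, -0.01028775,  1.61410944,  0.00469082,
        1.11066601, -0.05301215]), 'qvel': array([-0.00127817, -0.00130877, -0.00078205, -0.00219371, -0.00139457,
        0.00211379,  0.00045967]), 'joint_torque': array([ 1.43006979e-03, -8.52591348e+01,  6.40051849e-01, -4.26692140e+01,
       -4.88307257e-02,  1.64521270e-02,  1.80405882e-04]), 'eef_pos': array([ 0.1742996 , -0.59985842,  0.20486904]), 'tool_rot': array([[ 2.79032414e-01, -9.60281605e-01, -3.88233321e-04],
       [-9.60281050e-01, -2.79032672e-01,  1.03634500e-03],
       [-1.10351282e-03,  8.36392541e-05, -9.99999388e-01]]), 'wrist_force': array([-0.57887573, -0.02374539,  0.00195785]), 'torque': array([ 0.00809376, -0.06324969,  0.00526788]), 'grip_width': 0.09386023790499981}
```

View pics/scene0.png

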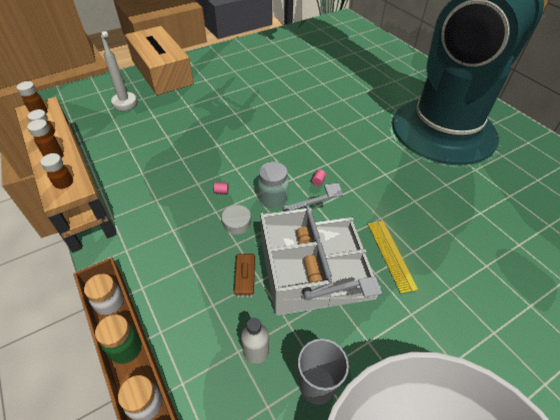

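View pics/top0.png

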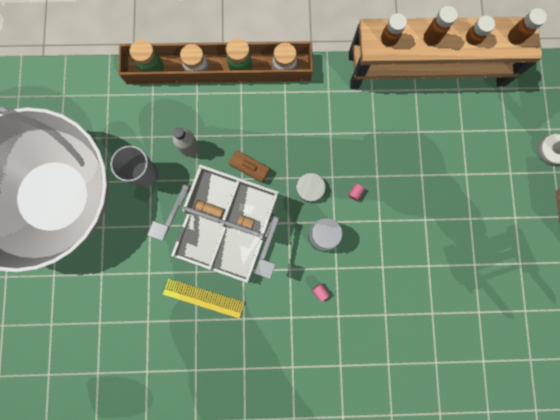

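```bash
cat > h.py <<'E'
import numpy as np, cv2
from cell import env
def cal(n):
    c=env.get_calibration(n); f=210/np.tan(np.radians(c["vertical_fov"])/2); return c,f
def ray(n,u,v,z):
    c,f=cal(n); d=c["R"].T@np.array([(u-c["cx"])/f,(v-c["cy"])/f,1]); o=-c["R"].T@c["t"]
    return o+d*(z-o[2])/d[2]
def proj(n,X):
    c,f=cal(n); p=c["R"]@np.array(X)+c["t"]; return np.array([c["cx"]+f*p[0]/p[2],c["cy"]+f*p[1]/p[2]])
E
python3 - <<'E'
from h import *
t=cv2.imread("pics/top0.png"); s=cv2.imread("pics/scene0.png")
a=cv2.resize(t[150:300,130:300],None,fx=4,fy=4,interpolation=cv2.INTER_CUBIC)
b=cv2.resize(s[170:320,240:390],None,fx=4,fy=4,interpolation=cv2.INTER_CUBIC)
cv2.imwrite("pics/tc.png",a);cv2.imwrite("pics/sc.png",b)
print(ray("top",158,231,.106),ray("top",265,268,.106),ray("scene",371,287,.106),ray("scene",333,190,.106))
E
```

```text
[0.52887445 0.30160133 0.106     ] [0.45440767 0.10031201 0.106     ] [0.53212984 0.30334229 0.106     ] [0.45819065 0.10010346 0.106     ]
```

View pics/tc.png

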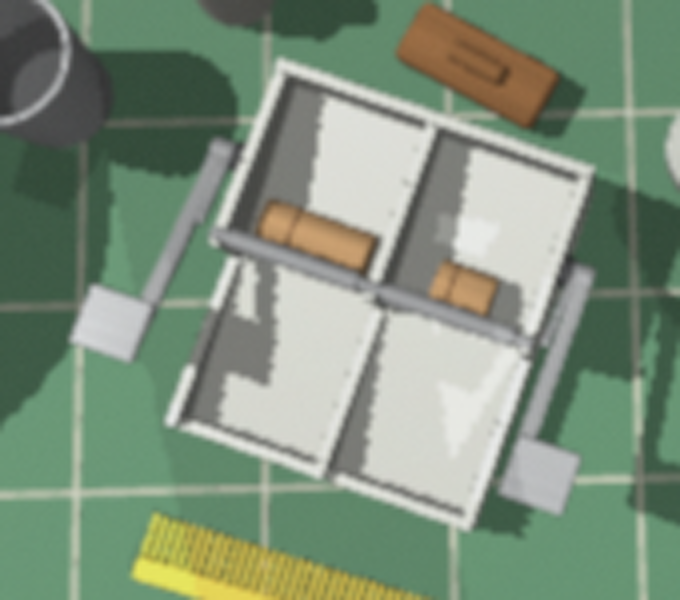

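View pics/sc.png

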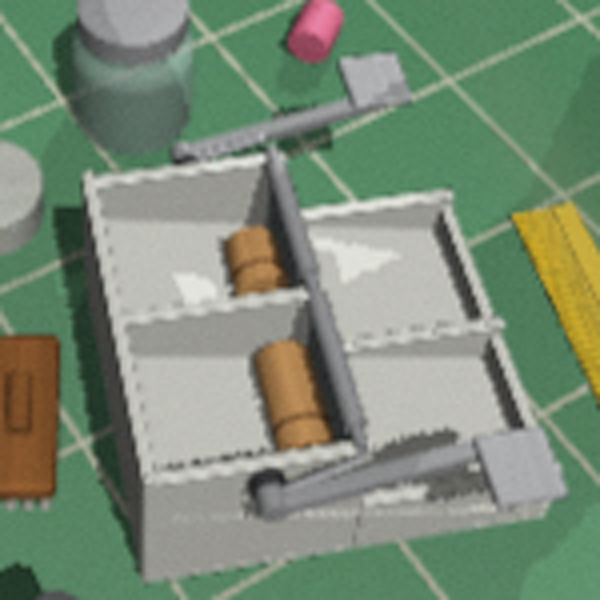

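Run:
```python
from h import *
t=cv2.imread("pics/top0.png"); s=cv2.imread("pics/scene0.png")
for h in (0,.05,.1,.15,.2,.25):
    P=[ray("top",u,v,h) for u,v in((105,190),(58,115),(60,262))]
    print(h,[ (p[:2].round(3),proj("scene",p).round()) for p in P])
print("long",[ray("top",130+u/4,150+v/4,.06)[:2] for u,v in((262,215),(372,255))],"short",[ray("top",130+u/4,150+v/4,.06)[:2] for u,v in((433,278),(493,296))])
# pad blobs: low saturation light grey
for n,im,c in(("top",t,(158,231)),("top",t,(265,268)),("scene",s,(371,287)),("scene",s,(333,190))):
    m=np.zeros((422,562),np.uint8);q=im.copy()
    k=cv2.floodFill(q,m,c,(0,0,255),(14,)*3,(14,)*3,cv2.FLOODFILL_FIXED_RANGE)
    M=cv2.morphologyEx(m[1:-1,1:-1],cv2.MORPH_OPEN,np.ones((7,7),np.uint8)); y,x=np.nonzero(M)
    if len(x):
        (u,v),wh,a=cv2.minAreaRect(np.c_[x,y].astype(np.float32)); print(n,u,v,wh,len(x),ray(n,u,v,.106))
```

```text
0 [(array([0.63 , 0.449]), array([370., 425.])), (array([0.803, 0.559]), array([317., 596.])), (array([0.476, 0.538]), array([487., 424.]))]
0.05 [(array([0.621, 0.428]), array([372., 400.])), (array([0.784, 0.532]), array([321., 560.])), (array([0.476, 0.512]), array([487., 398.]))]
0.1 [(array([0.611, 0.407]), array([374., 372.])), (array([0.764, 0.504]), array([325., 520.])), (array([0.475, 0.486]), array([486., 370.]))]
0.15 [(array([0.602, 0.385]), array([376., 341.])), (array([0.745, 0.477]), array([330., 478.])), (array([0.475, 0.459]), array([486., 340.]))]
0.2 [(array([0.592, 0.364]), array([379., 308.])), (array([0.725, 0.449]), array([334., 433.])), (array([0.474, 0.433]), array([485., 307.]))]
0.25 [(array([0.583, 0.343]), array([382., 272.])), (array([0.706, 0.422]), array([339., 384.])), (array([0.474, 0.407]), array([485., 271.]))]
long [array([0.58628471, 0.23999042]), array([0.56451824, 0.1843368 ])] short [array([0.55207459, 0.15358901]), array([0.54221258, 0.12338937])]
top 157.0 230.0 (12.0, 14.0) 171 [0.53081854 0.30352018 0.106     ]
top 265.0 268.5 (13.0, 12.0) 163 [0.45347928 0.1003303  0.106     ]
scene 370.5 286.0 (16.0, 17.0) 261 [0.53165309 0.30153356 0.106     ]
scene 332.0 188.5 (7.0, 8.0) 72 [0.45748506 0.09584413 0.106     ]
```

Candidates: a bamboo tube in the left bay at top px (210,210), about 60 mm long, and one in the right bay at (246,222), about 32 mm long. There are also pink look-alikes at (357,191) and (321,293). The enlarged crop confirms the long case is in the left bay, so I'll press the left pad. The two views agree on it at (0.531, 0.302), and the pads are 215 mm apart as specified.

>>> {"op": "step_arm", "data": {
  "deltas": [
    {"x":-0.011,"y":-0.014},
    {"x":-0.022,"y":-0.028},
    {"x":-0.022,"y":-0.028},
    {"x":-0.022,"y":-0.028},
    {"x":-0.022,"y":-0.028},
    {"x":-0.022,"y":-0.028},
    {"x":-0.022,"y":-0.028},
    {"x":-0.022,"y":-0.028},
    {"x":-0.022,"y":-0.028},
    {"x":-0.022,"y":-0.028},
    {"x":-0.022,"y":-0.028},
    {"x":-0.022,"y":-0.028},
    {"x":-0.011,"y":-0.014},
    {"roll":-6},
    {"roll":-8},
    {"roll":-8},
    {"roll":-8},
    {"roll":-8},
    {"roll":-8},
    {"roll":-7.5}
  ],
  "jaw": 0
}}

```text
invalid input at $.deltas[0]: expected keys x, y, z, roll
```

Run:
```python
from h import *
s=env.get_state();print(s["time"],s["eef_pos"],s["tool_rot"],s["grip_width"],s["wrist_force"])
d=np.array([.531,.3025,.15])-s["eef_pos"];print(s["tool_rot"].T@d)
```

```text
0.1 [ 0.1742996  -0.59985842  0.20486904] [[ 2.79032414e-01 -9.60281605e-01 -3.88233321e-04]
 [-9.60281050e-01 -2.79032672e-01  1.03634500e-03]
 [-1.10351282e-03  8.36392541e-05 -9.99999388e-01]] 0.09386023790499981 [-0.57887573 -0.02374539  0.00195785]
[-0.76692617 -0.5943249   0.05566568]
```

>>> {"op": "step_arm", "data": {
  "deltas": [
    {"x":-0.011,"y":-0.014,"z":0,"roll":0},
    {"x":-0.022,"y":-0.028,"z":0,"roll":0},
    {"x":-0.022,"y":-0.028,"z":0,"roll":0},
    {"x":-0.022,"y":-0.028,"z":0,"roll":0},
    {"x":-0.022,"y":-0.028,"z":0,"roll":0},
    {"x":-0.022,"y":-0.028,"z":0,"roll":0},
    {"x":-0.022,"y":-0.028,"z":0,"roll":0},
    {"x":-0.022,"y":-0.028,"z":0,"roll":0},
    {"x":-0.022,"y":-0.028,"z":0,"roll":0},
    {"x":-0.022,"y":-0.028,"z":0,"roll":0},
    {"x":-0.022,"y":-0.028,"z":0,"roll":0},
    {"x":-0.022,"y":-0.028,"z":0,"roll":0},
    {"x":-0.011,"y":-0.014,"z":0,"roll":0},
    {"x":0,"y":0,"z":0,"roll":-6},
    {"x":0,"y":0,"z":0,"roll":-8},
    {"x":0,"y":0,"z":0,"roll":-8},
    {"x":0,"y":0,"z":0,"roll":-8},
    {"x":0,"y":0,"z":0,"roll":-8},
    {"x":0,"y":0,"z":0,"roll":-8},
    {"x":0,"y":0,"z":0,"roll":-7.5}
  ],
  "jaw": 0
}}

```text
time: 2.1
eef_pos: [0.4232, -0.252, 0.2053]
tool_rot: [[0.94, -0.341, -0.0], [-0.341, -0.94, 0.0], [-0.0, 0.0, -1.0]]
wrist_force: [1.1, -0.5, -0.4]
grip_width: 0.0004
```

Run:
```python
from h import *
s=env.get_state();print(s["time"],s["eef_pos"],s["tool_rot"],s["grip_width"],s["wrist_force"])
d=np.array([.531,.3025,.15])-s["eef_pos"];print(s["tool_rot"].T@d)
```

```text
2.1 [ 0.42318825 -0.25204751  0.20527717] [[ 9.40100342e-01 -3.40897601e-01 -4.15308815e-04]
 [-3.40897590e-01 -9.40100433e-01  9.91600893e-05]
 [-4.24235434e-04  4.83573403e-05 -9.99999909e-01]] 0.00042174755364711745 [ 1.07559536 -0.53350649 -0.3570376 ]
[-0.0876666  -0.55808579  0.05528738]
```

>>> {"op": "step_arm", "data": {
  "deltas": [
    {"x":-0.004,"y":-0.016,"z":0,"roll":0},
    {"x":-0.005,"y":-0.033,"z":0,"roll":0},
    {"x":-0.005,"y":-0.033,"z":0,"roll":0},
    {"x":-0.005,"y":-0.033,"z":0,"roll":0},
    {"x":-0.005,"y":-0.033,"z":0,"roll":0},
    {"x":-0.005,"y":-0.033,"z":0,"roll":0},
    {"x":-0.005,"y":-0.033,"z":0,"roll":0},
    {"x":-0.005,"y":-0.033,"z":0,"roll":0},
    {"x":-0.005,"y":-0.033,"z":0,"roll":0},
    {"x":-0.005,"y":-0.033,"z":0,"roll":0},
    {"x":-0.005,"y":-0.033,"z":0,"roll":0},
    {"x":-0.005,"y":-0.033,"z":0,"roll":0},
    {"x":-0.005,"y":-0.033,"z":0,"roll":0},
    {"x":-0.005,"y":-0.033,"z":0,"roll":0},
    {"x":-0.005,"y":-0.033,"z":0,"roll":0},
    {"x":-0.005,"y":-0.033,"z":0,"roll":0},
    {"x":-0.005,"y":-0.033,"z":0,"roll":0},
    {"x":-0.004,"y":-0.014,"z":0,"roll":0},
    {"x":0,"y":0,"z":0.02,"roll":0},
    {"x":0,"y":0,"z":0.02,"roll":0}
  ]
}}

```text
time: 4.1
eef_pos: [0.5333, 0.3022, 0.1651]
tool_rot: [[0.937, -0.348, 0.0], [-0.348, -0.937, 0.0], [0.0, -0.0, -1.0]]
wrist_force: [-0.1, -0.8, -0.3]
grip_width: 0.0006
```

Run:
```python
from h import *
s=env.get_state();print(s["time"],s["eef_pos"],s["tool_rot"],s["wrist_force"],s["qvel"])
d=np.array([.531,.3025,.106])-s["eef_pos"];print(s["tool_rot"].T@d)
for n in ("scene","top","wrist"): cv2.imwrite(f"pics/{n}1.png",env.read_camera(n)[:,:,::-1])
a=cv2.imread("pics/scene1.png");b=cv2.imread("pics/wrist1.png")
cv2.imwrite("pics/c1.png",np.hstack([cv2.resize(a[170:350,240:440],(400,360)),cv2.resize(b,(400,300))[:, :] if 0 else cv2.copyMakeBorder(cv2.resize(b,(400,300)),0,60,0,0,cv2.BORDER_CONSTANT)]))
```

```text
4.1 [0.53329683 0.30219196 0.16512144] [[ 9.37441260e-01 -3.48143287e-01  3.68986433e-04]
 [-3.48143384e-01 -9.37441265e-01  2.42871446e-04]
 [ 2.61349045e-04 -3.56137900e-04 -9.99999902e-01]] [-0.06160946 -0.80611506 -0.32794354] [-0.05291861  0.20788073  0.09451973  0.20243761  0.15133483 -0.35875953
 -0.11546094]
[-0.00227584  0.00053191  0.05912066]
```

View pics/c1.png

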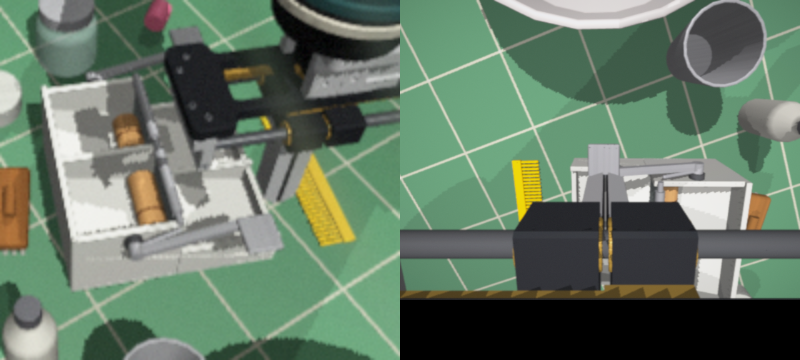

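>>> {"op": "step_arm", "data": {
  "deltas": [
    {"x":-0.002,"y":0,"z":0.015,"roll":0},
    {"x":0,"y":0,"z":0.015,"roll":0},
    {"x":0,"y":0,"z":0.015,"roll":0},
    {"x":0,"y":0,"z":0.008,"roll":0},
    {"x":0,"y":0,"z":0.008,"roll":0},
    {"x":0,"y":0,"z":0.008,"roll":0}
  ]
}}

```text
time: 4.85
eef_pos: [0.5324, 0.302, 0.0961]
tool_rot: [[0.938, -0.347, -0.0], [-0.347, -0.938, 0.0], [-0.0, -0.0, -1.0]]
wrist_force: [-3.3, 0.6, 4.0]
grip_width: -0.0
```

Run:
```python
from h import *
s=env.get_state();print(s["eef_pos"],s["wrist_force"])
for n in ("scene",): cv2.imwrite(f"pics/{n}2.png",env.read_camera(n)[:,:,::-1])
a=cv2.imread("pics/scene2.png")
cv2.imwrite("pics/c2.png",cv2.resize(a[170:350,240:440],(600,540)))
```

```text
[0.532367   0.30202433 0.09605977] [-3.27504903  0.61637229  3.96245833]
```

View pics/c2.png

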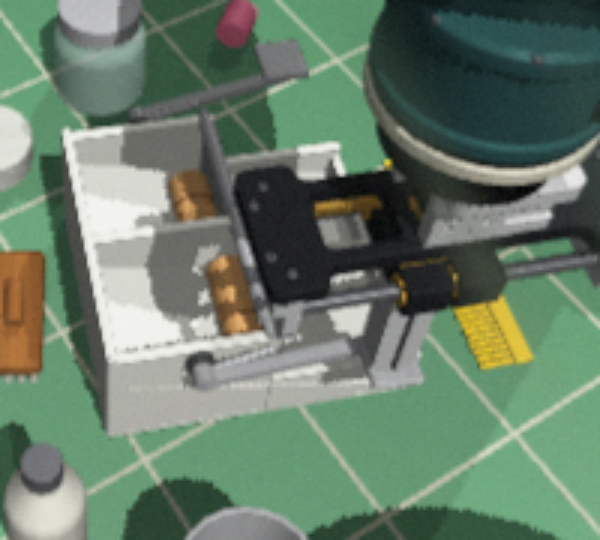

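>>> {"op": "step_arm", "data": {
  "deltas": [
    {"x":0,"y":0,"z":0.008,"roll":0},
    {"x":0,"y":0,"z":0.008,"roll":0},
    {"x":0,"y":0,"z":0.008,"roll":0},
    {"x":0,"y":0,"z":0.007,"roll":0},
    {"x":0,"y":0,"z":0,"roll":0},
    {"x":0,"y":0,"z":0,"roll":0},
    {"x":0,"y":0,"z":0,"roll":0},
    {"x":0,"y":0,"z":0,"roll":0},
    {"x":0,"y":0,"z":0,"roll":0},
    {"x":0,"y":0,"z":0,"roll":0},
    {"x":0,"y":0,"z":0,"roll":0},
    {"x":0,"y":0,"z":0,"roll":0}
  ]
}}

```text
time: 6.1
eef_pos: [0.5326, 0.3016, 0.0655]
tool_rot: [[0.938, -0.347, 0.0], [-0.347, -0.938, 0.0], [0.0, -0.0, -1.0]]
wrist_force: [-0.2, 0.9, 4.6]
grip_width: 0.0006
```

Run:
```python
from h import *
s=env.get_state();print(s["eef_pos"],s["wrist_force"])
for n in ("scene","top"): cv2.imwrite(f"pics/{n}3.png",env.read_camera(n)[:,:,::-1])
a=cv2.imread("pics/scene3.png");b=cv2.imread("pics/top3.png")
cv2.imwrite("pics/c3.png",np.hstack([cv2.resize(a[170:350,240:440],(400,360)),cv2.resize(b[130:310,100:300],(400,360))]))
```

```text
[0.53261125 0.30162514 0.06551159] [-0.23360965  0.92207947  4.61282102]
```

View pics/c3.png

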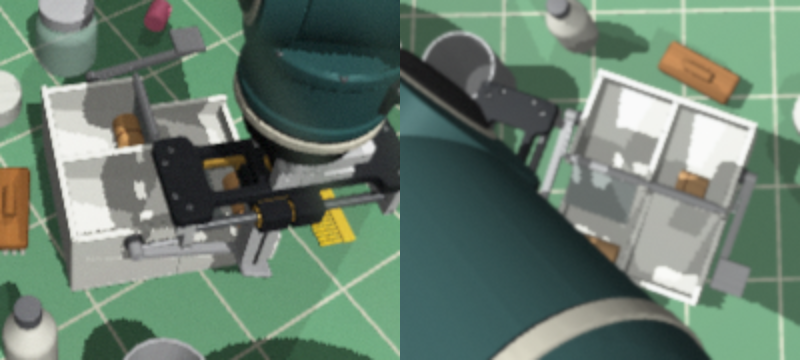

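>>> {"op": "step_arm", "data": {
  "deltas": [
    {"x":0,"y":0,"z":0,"roll":0},
    {"x":0,"y":0,"z":0,"roll":0},
    {"x":0,"y":0,"z":0,"roll":0},
    {"x":0,"y":0,"z":0,"roll":0},
    {"x":0,"y":0,"z":0,"roll":0},
    {"x":0,"y":0,"z":0,"roll":0},
    {"x":0,"y":0,"z":0,"roll":0}
  ]
}}

```text
time: 6.9
eef_pos: [0.5326, 0.3017, 0.0655]
tool_rot: [[0.938, -0.347, 0.0], [-0.347, -0.938, 0.0], [0.0, -0.0, -1.0]]
wrist_force: [0.6, -0.1, 3.8]
grip_width: 0.0004
```

Run:
```python
from h import *
s=env.get_state();print(s["time"],s["eef_pos"],s["wrist_force"])
for n in ("scene","top"): cv2.imwrite(f"pics/{n}4.png",env.read_camera(n)[:,:,::-1])
a=cv2.imread("pics/top3.png");b=cv2.imread("pics/top4.png")
c=lambda i:cv2.resize(i[220:280,170:226],(400,428),interpolation=cv2.INTER_CUBIC)
cv2.imwrite("pics/c4.png",np.hstack([c(a),c(b)])); print(cv2.absdiff(a,b)[220:280,170:226].mean())
# dispenser frame from pads
L=np.array([.531,.3025]);R=np.array([.4545,.1]);yv=(L-R)/np.linalg.norm(L-R);xv=np.array([yv[1],-yv[0]])
o=(L+R)/2+.077*xv; print("o",o)
hsv=cv2.cvtColor(b,cv2.COLOR_BGR2HSV);m=cv2.inRange(hsv,(5,90,60),(20,255,255))
n_,lab,st,ce=cv2.connectedComponentsWithStats(m)
for i in range(1,n_):
    if st[i,4]>15 and 160<ce[i][0]<300 and 180<ce[i][1]<280:
        p=ray("top",*ce[i],.035)[:2]-o; print(st[i],"disp xy",p@xv,p@yv)
```

```text
6.9 [0.53258018 0.3016583  0.06548717] [ 0.63521552 -0.09208216  3.84887647]
0.8903769841269841
o [0.56478135 0.17403816]
[238 216  16  12 125] disp xy -0.001991629910951295 -0.0365353332915367
[194 248  15  13  78] disp xy -0.09410697796483086 0.02472971979526812
```

View pics/c4.png

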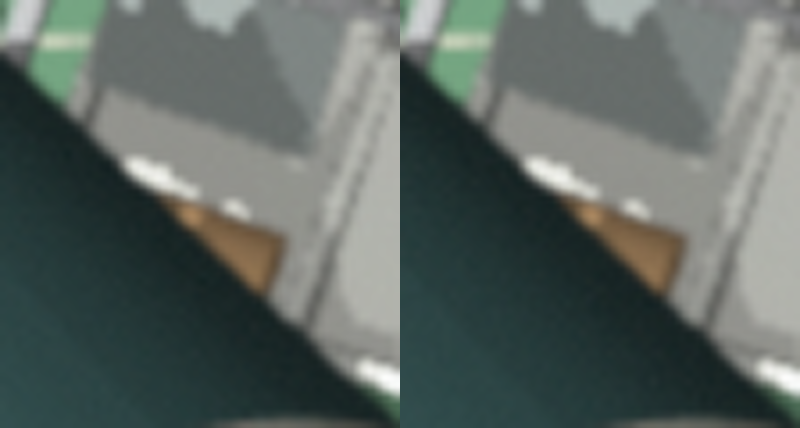

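The case is at rest: the two frames are identical 0.8 s apart, and it sits at dispenser x ≈ -0.094. Now easing the lever up at 40 mm/s.

>>> {"op": "step_arm", "data": {
  "deltas": [
    {"x":0,"y":0,"z":-0.002,"roll":0},
    {"x":0,"y":0,"z":-0.004,"roll":0},
    {"x":0,"y":0,"z":-0.004,"roll":0},
    {"x":0,"y":0,"z":-0.004,"roll":0},
    {"x":0,"y":0,"z":-0.004,"roll":0},
    {"x":0,"y":0,"z":-0.004,"roll":0},
    {"x":0,"y":0,"z":-0.004,"roll":0},
    {"x":0,"y":0,"z":-0.004,"roll":0},
    {"x":0,"y":0,"z":-0.004,"roll":0},
    {"x":0,"y":0,"z":-0.004,"roll":0},
    {"x":0,"y":0,"z":-0.004,"roll":0},
    {"x":0,"y":0,"z":-0.004,"roll":0},
    {"x":0,"y":0,"z":-0.004,"roll":0},
    {"x":0,"y":0,"z":-0.004,"roll":0},
    {"x":0,"y":0,"z":-0.004,"roll":0},
    {"x":0,"y":0,"z":-0.006,"roll":0},
    {"x":0,"y":0,"z":-0.01,"roll":0},
    {"x":0,"y":0,"z":-0.02,"roll":0},
    {"x":0,"y":0,"z":-0.03,"roll":0},
    {"x":0,"y":0,"z":-0.02,"roll":0}
  ]
}}

```text
time: 9.0
eef_pos: [0.5327, 0.3021, 0.212]
tool_rot: [[0.938, -0.347, 0.001], [-0.347, -0.938, 0.001], [0.001, -0.001, -1.0]]
wrist_force: [0.3, 0.5, 0.5]
grip_width: 0.0004
```

>>> {"op": "step_arm", "data": {
  "deltas": [
    {"x":0.0,"y":0.02,"z":0,"roll":0},
    {"x":0,"y":0.035,"z":0,"roll":0},
    {"x":0,"y":0.035,"z":0,"roll":0},
    {"x":0,"y":0.035,"z":0,"roll":0},
    {"x":0,"y":0.035,"z":0,"roll":0},
    {"x":0,"y":0.035,"z":0,"roll":0},
    {"x":0,"y":0.035,"z":0,"roll":0},
    {"x":0,"y":0.035,"z":0,"roll":0},
    {"x":0,"y":0.035,"z":0,"roll":0},
    {"x":0,"y":0.035,"z":0,"roll":0},
    {"x":0,"y":0.035,"z":0,"roll":0},
    {"x":0,"y":0.02,"z":0,"roll":0},
    {"x":0,"y":0,"z":0,"roll":0},
    {"x":0,"y":0,"z":0,"roll":0},
    {"x":0,"y":0,"z":0,"roll":0}
  ]
}}

```text
time: 10.5
eef_pos: [0.3976, -0.0633, 0.2097]
tool_rot: [[0.938, -0.346, 0.0], [-0.346, -0.938, 0.0], [0.0, -0.0, -1.0]]
wrist_force: [0.6, 0.7, -0.4]
grip_width: 0.0007
```

Run:
```python
from h import *
s=env.get_state();print(s["time"],s["eef_pos"],s["wrist_force"])
for n in ("scene","top"): cv2.imwrite(f"pics/{n}5.png",env.read_camera(n)[:,:,::-1])
a=cv2.imread("pics/scene5.png");b=cv2.imread("pics/top5.png")
cv2.imwrite("pics/c5.png",np.hstack([cv2.resize(a[170:350,240:440],(400,360)),cv2.resize(b[130:310,100:300],(400,360))]))
L=np.array([.531,.3025]);R=np.array([.4545,.1]);yv=(L-R)/np.linalg.norm(L-R);xv=np.array([yv[1],-yv[0]]);o=(L+R)/2+.077*xv
m=cv2.inRange(cv2.cvtColor(b,cv2.COLOR_BGR2HSV),(5,90,60),(20,255,255))
n_,lab,st,ce=cv2.connectedComponentsWithStats(m)
for i in range(1,n_):
    if st[i,4]>15 and 160<ce[i][0]<300 and 180<ce[i][1]<280:
        p=ray("top",*ce[i],.035)[:2]-o; print(st[i],"disp xy",p@xv,p@yv)
```

```text
10.5 [ 0.39763459 -0.06325081  0.20974742] [ 0.62153425  0.70220761 -0.39927155]
[238 216  16  12 131] disp xy -0.0020910458903293434 -0.03632670879426858
[180 245  29  19 295] disp xy -0.0992574131488815 0.04128922987997838
```

View pics/c5.png

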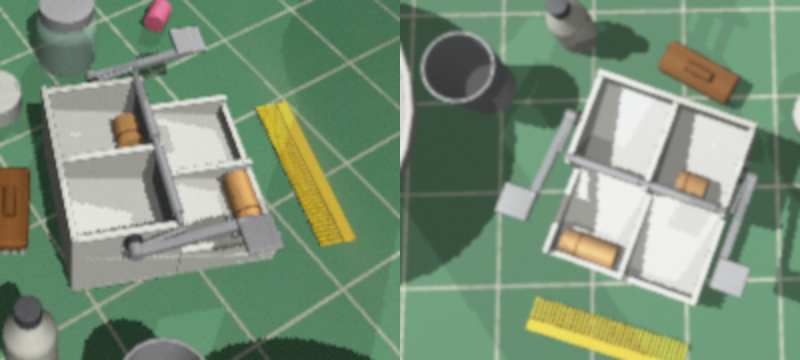

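The long case lies at the lip in the left trough (top px about 194,254). The left lever is fully up, the door is shut, and the short case is still in its bay. The other things look unmoved and the hand is clear.

```bash
python3 -c "
from cell import env
print(env.close_job())"
```

```text
the job is handed in; nothing more can be done
None
```

The long case is out in the front trough with its door closed again, and I handed the job in at about 10.5 s. No verdict was reported.

**What I did:** The long case was in the left bay: it measured about 60 mm, against about 32 mm for the other. I pressed the left pad down about 40 mm with closed fingers, at roughly 4–5 N. I held it there until the case showed no movement between two frames 0.8 s apart. Then I eased the lever up at 40 mm/s, lifted clear and moved the hand away.

**Last checks:**
- **Long case:** it lies at the lip, at about x = -99 mm, y = +41 mm in the dispenser's frame.
- **Lever and door:** in the pictures the left lever is back up and both doors look shut.
- **Short case:** it stayed behind its door, at the same pixels as before I eased the lever up. My reading of x ≈ -2 mm assumes a lower height than the case sits at, so it is only approximate.
- **Other things:** the ones visible in the close-ups look unmoved, judged by eye. I did not measure them, and the cream tin was mostly out of frame.
- **Hand:** it touches nothing, with the wrist force near zero.

No check failed. I estimated the door's angle and closing speed from the hand's motion and did not measure them directly.

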